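Shift the gear box from second to third

TASK

Change the bench gear box from second to third gear by pushing its ball-topped lever: push it forward out of the near left slot to the cross lane, then across to the right, then forward into the third slot (far right, three dots) until it is fully home, and leave it there. Only push the lever with the fingertips or the outside of the fingers: do not take it between the fingers. Do not let it run into the first slot (far left) or the fourth (near right) on the way, and leave the loose things round the box where they are.

Things in the scene. Friction and masses are not known exactly. Their poses are not given: they have to be found in the camera images.
- gear_box: fixed grey gear box, 136 x 146 mm, 86 mm high, flanges 164 mm long in x, output pulley reaching 110 mm out at its far side. Origin: centre of its underside on the table; x = forward (away from the robot; the box may be turned up to 0.35 rad), y = left, z up. The lever's pivot lies at (0, 0, 20 mm). Dots beside the slots count them: 1 far left, 2 near left, 3 far right, 4 near right
- gate (a point): centre of the H-shaped gate, on top of the box's steel plate (86 mm up); axes as the box. 15 mm wide slots run along x at y = +18 and -18 mm and end at x = +-28 mm; a 15 mm wide cross lane along y at x = 0 joins them. The tongues between the slots (21 mm wide) have corners rounded by 4 mm. The gate's edges really stop the lever's 10 mm stem
- knob (a point): centre of the black ball knob, 34 mm diameter, on top of the lever, 135 mm from the pivot (155 mm above the table when upright). Its z axis points up along the lever. Below the ball: a 17 mm collar, then the 10 mm round stem, bare for about 40 mm above the plate
- gear_across (a joint): lever's sideways angle in rad, 0 upright, positive to the right (-y of the box): about -0.28 in the left slots, +0.28 in the right slots (play +-0.02). Knob in the box frame, mm: x = 135 sin(forward), y = -135 sin(across) cos(forward), z = 20 + 135 cos(across) cos(forward). No spring: it stays where it is left; takes about 2 N at the knob
- gear_forward (a joint): lever's fore-and-aft angle in rad, 0 upright and in the cross lane (play +-0.04 there), positive forward (+x of the box): about +0.32 fully home in a far slot, -0.32 in a near slot. It starts at -0.31 to -0.2 in the near left slot. No spring: it stays where it is left; takes about 2 N at the knob
- vial_1: loose corked glass vial, 19 mm across, 48 mm high, standing just right of the box; origin at the centre of its underside; leave it
- needle_stand: loose round cork stand with needles, 40 mm across, 46 mm high, just behind the box; origin at the centre of its underside; leave it
- amber_lump: loose brown amber lump, 28 x 36 x 17 mm, just in front of the box; origin at the centre of its underside; leave it
- side_cutters: loose side cutters, 42 x 119 x 12 mm, lying farther back; leave them
- glue_bottle: loose glue bottle with spout cap, 34 mm across, 86 mm high, near the robot; origin at the centre of its underside; leave it

How it is judged:
By the outcome, as a careful person would: the job done as asked, in the order asked, and still so for the second after the job is handed in, with the robot touching nothing.
It also fails if it takes over 58 s, if anything falls off the work surface, if the arm or the gripper's body presses on something with over 40 N, if the wrist force passes 120 N, or if a joint passes its speed limit or range.

ROBOT

A 6-joint arm with a two-finger parallel gripper is mounted at the origin on a cart in front of the work surface, level with it; the furniture and walls round the work are solid. World frame = base frame: x ahead of the robot, y to its left, z up, the work surface at z = 0. Lengths are in m, angles in rad, forces in N, time in s.
With the tool pointing down it reaches from about 0.3 to 0.775 m from the base axis. Payload 14.6 kg.
Tool frame: the origin (TCP) lies midway between the tips of the shut fingers; the grasp point (between the pads) lies 19 mm behind it; z points along the fingers, y is the line along which they close (so a half turn about z gives the same grasp; the last joint's range is limited). The gripper opens to 94 mm and grips with 3 to 60 N. Pads are 16 mm wide; open, the fingers measure 119 mm over their backs; the gripper's body (75 mm by 177 mm) begins 78 mm behind the grasp point.
Start: joints at [1.165, 0.3, 1.521, -0, 1.321, -0.067], TCP at [0.183, 0.519, 0.205] pointing down, gripper open.
Joint ranges: [-3.03, 3.03], [-0.79, 2.21], [0.23, 2.52], [-1.04, 4.18], [0, 3.07], [-2.55, 2.55]. Speed limits (rad/s): [2.22, 2.22, 2.57, 3.14, 3.14, 3.14].

INTERFACE

Orientations are given as a rotation vector (axis times angle).
In Python, from workcell import * gives the robot as it stands. The module is installed in compiled form; this text tells all that it offers.
- The arm moves only by the shell command python3 -m crank 'ROWS' [OPENING]. ROWS is JSON, one flat list of numbers, 6 for each row, row after row: the shift along the tool's x, y, z in cm, then the turn, a rotation vector about the tool's x, y, z in degrees. A call has 1 to 20 rows; each row is the pose to reach, as a shift and turn from the pose commanded when the call began, along the tool's axes at that moment; what a row does not reach only later rows make up. A row lasts 1/12 s, in which the tool goes at most 41.7 mm and 7.16 degrees, less where a joint would pass 70% of its speed; a pose out of reach is approached as far as the arm can. A call with a gripper value outside its range is refused whole. OPENING is the closure in counts, from 0 (fully open) to 255 (shut), set as the call begins (- or left out, the last holds). The fingers move at their own pace and stop on an object; the grip force is fixed at half the most. Time passes only in rows, so rows that repeat a pose let the fingers close. It gives the time, the measured TCP pose, the force, the opening and the grip force at its end, in the units of the state.
- get_state(): the state, without advancing time (a new reading comes with each control period).
- get_image(name): name is "scene" or "top" or "wrist"; returns a dict with "pixels" (480x640x3 uint8, red, green, blue), "range_z" (480x640 float32, m along the optical axis (not along the pixel's ray), 0 where there is no reading), "camera_matrix" (3x3 intrinsics, pixels), "R" (3x3) and "t" (3): a world point X has camera coordinates R X + t; the wrist camera has in their place "T_tool_cam" (4x4, takes a point from camera to tool coordinates, whose origin is the TCP and whose axes are the flange's). Camera axes: x right, y down, z forward; pixel columns grow to the right and rows downward; lengths in m; the calibration is good to about 2 mm. The wrist camera is an equidistant fisheye: a pixel r from the principal point sees the ray r / f radians off the axis. A picture is of the moment at which its call begins: read the wrist's pose just before it.
- job_done(): hands the job in; it is judged then, once.
The state is a dict: "t": time; "qpos": joint angles; "qd": joint speeds; "tau": joint torques, N m; "eef_pos": TCP position; "orientation": TCP orientation; "contact_force": force on the tool from outside, world axes, zero at the start; "wrist_torque": the same for the moment, N m; "width": finger opening in m; "gripper_force": force on a finger pad.
Only numpy, scipy, OpenCV 4.12 (cv2) and the standard library are available. Lean on these libraries where they do the work, as an engineer would, in place of code of your own. Each camera call takes 0.05 s, during which the arm holds its last target. There are 200 camera calls.

## Working session

There is one attempt and no reset: what is moved stays moved. The work goes in short steps, Python scripts to look and compute and a shell command to move; the robot and the scene stay as the last step left them, time stands still between calls to the robot, and variables do not carry over. Pictures are saved under pics/ and viewed, at most 10 in all, crops included, and the job is handed in when it is done.

```bash
mkdir -p pics
cat > h.py <<'E'
from workcell import *
import numpy as np, cv2
from scipy.spatial.transform import Rotation as Ro
def cloud(im):
    K=im["camera_matrix"];z=im["range_z"]
    v,u=np.mgrid[:480,:640]
    c=np.stack([(u-K[0,2])/K[0,0]*z,(v-K[1,2])/K[1,1]*z,z],-1)
    return (c-im["t"])@im["R"]   # R^T (c-t)
def ray(im,u,v,h):
    K=im["camera_matrix"];d=im["R"].T@np.array([(u-K[0,2])/K[0,0],(v-K[1,2])/K[1,1],1]);o=-im["R"].T@im["t"]
    return o+d*(h-o[2])/d[2]
E
python3 - <<'E'
from h import *
s=get_state();print({k:np.round(v,3) for k,v in s.items()})
print(np.round(Ro.from_rotvec(s["orientation"]).as_matrix(),3))
for n in("top","scene"):
    im=get_image(n);cv2.imwrite(f"pics/{n}0.png",im["pixels"][:,:,::-1]);np.savez(f"{n}0.npz",**im);print(n,-im["R"].T@im["t"],im["R"][2])
E
```

```text
{'t': np.float64(0.0), 'qpos': array([ 1.165,  0.3  ,  1.522,  0.   ,  1.321, -0.067]), 'qd': array([-0.001, -0.001, -0.002, -0.002, -0.001, -0.002]), 'tau': array([-3.0000e-03, -5.3179e+01, -3.5274e+01,  7.1000e-02,  2.4000e-02,
       -0.0000e+00]), 'eef_pos': array([0.183, 0.518, 0.205]), 'orientation': array([-5.300e-01, -3.096e+00,  2.000e-03]), 'contact_force': array([ 0.447, -0.268,  0.635]), 'wrist_torque': array([ 0.016, -0.035, -0.027]), 'gripper_force': np.float64(0.0), 'width': np.float64(0.094)}
[[-0.943  0.332 -0.   ]
 [ 0.332  0.943 -0.001]
 [ 0.    -0.001 -1.   ]]
top [ 0.40813456 -0.1382492   0.9506939 ] [ 0.1639293   0.03589286 -0.98581889]
scene [ 1.2232749  -0.46676767  0.56403902] [-0.75777964  0.38413603 -0.52745571]
```

View pics/top0.png

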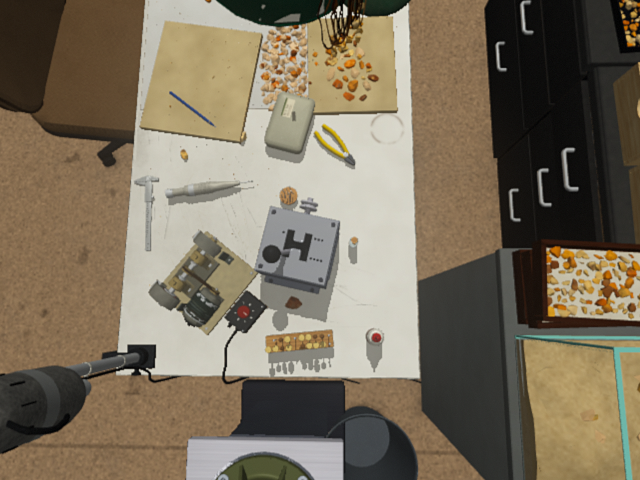

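View pics/scene0.png

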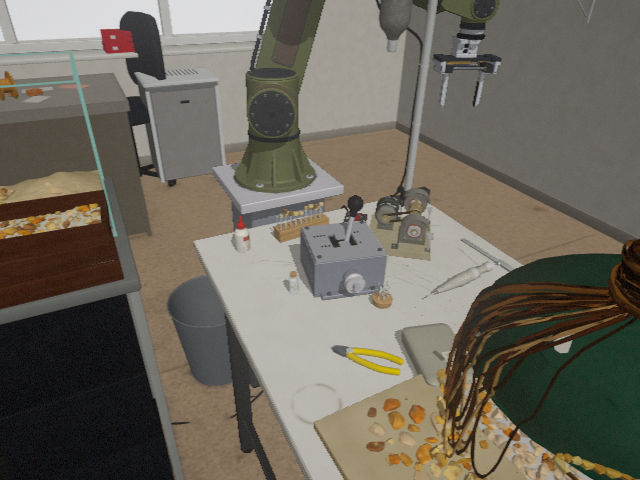

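The top view shows the knob at about (272,255), the gate around (298,243), the pulley at (309,205), the amber at (293,302), the vial at (353,243), the needle stand at (288,196) and the bottle at (375,338). There is also a tall lamp or pole with its foot at (140,355). The scene view shows the knob at (355,203) and the pole standing between the start pose and the box.

```bash
cat > m.py <<'E'
from h import *
im=dict(np.load("top0.npz"));sc=dict(np.load("scene0.npz"))
P=cloud(im);px=im["pixels"];z=P[...,2]
# plate: height 80-92mm near the box
m=((abs(z-.086)<.006)).astype(np.uint8);m[:180]=0;m[310:]=0;m[:,:240]=0;m[:,345:]=0
n,l,st,c=cv2.connectedComponentsWithStats(m);i=1+st[1:,4].argmax()
Q=P[l==i];print("plate z",np.median(Q[:,2]),len(Q))
r=cv2.minAreaRect((Q[:,:2]*1000).astype(np.float32));print("plate rect mm",r)
# dark gate pixels + knob, rays to z=.086
g=px.max(2)<60
d=np.zeros_like(g);d[220:270,255:325]=g[220:270,255:325]
n,l2,st,c=cv2.connectedComponentsWithStats(d.astype(np.uint8));print([(st[k].tolist(),c[k].round(1).tolist()) for k in range(1,n) if st[k,4]>15])
# knob: points z>.13 near box
for nm,I in(("top",im),("scene",sc)):
    C=cloud(I);k=(C[...,2]>.125)&(C[...,2]<.18)&(np.hypot(C[...,0]-r[0][0]/1000,C[...,1]-r[0][1]/1000)<.09)&(I["range_z"]>0)
    S=C[k];A=np.c_[2*S,np.ones(len(S))];s=np.linalg.lstsq(A,(S**2).sum(1),rcond=None)[0]
    print(nm,"knob n",len(S),"sphere",s[:3],"r",np.sqrt(s[3]+s[:3]@s[:3]),S.max(0),S.min(0))
# tall stuff
C=np.concatenate([P[im["range_z"]>0],cloud(sc)[sc["range_z"]>0]])
T=C[(C[:,2]>.1)&(C[:,0]>-.1)&(C[:,0]<.9)&(abs(C[:,1])<.7)]
H={}
for p in T:
    k=(round(p[0]/.06)*6,round(p[1]/.06)*6);a=H.setdefault(k,[9,-9,0]);a[0]=min(a[0],p[2]);a[1]=max(a[1],p[2]);a[2]+=1
for k in sorted(H):
    if H[k][2]>8: print(k,np.round(H[k],2),end="; ")
big=cv2.resize(px[180:320,225:385],None,fx=5,fy=4.2857,interpolation=cv2.INTER_CUBIC);big=cv2.resize(px[180:320,225:385],(686,600),interpolation=cv2.INTER_CUBIC);cv2.imwrite("pics/crop.png",big[:,:,::-1])
E
python3 m.py
```

```text
plate z 0.08646855650293342 3979
plate rect mm ((540.2921752929688, -66.40718841552734), (145.4687957763672, 135.29083251953125), 77.38626861572266)
[([284, 230, 28, 31, 347], [298.2, 244.1]), ([263, 246, 18, 17, 235], [271.1, 253.8])]
top knob n 265 sphere [ 0.51480739 -0.02441707  0.14674832] r 0.01663185468422732 [ 0.52964851 -0.00871199  0.16510874] [ 0.49827804 -0.0414914   0.12864551]
scene knob n 251 sphere [ 0.51381522 -0.02398756  0.14354645] r 0.01812269453302516 [ 0.5336362  -0.01011066  0.16405326] [ 0.50422847 -0.04163534  0.12584186]
(-12, 6) [2.90e-01 4.70e-01 5.09e+02]; (-12, 12) [ 0.29  0.47 45.  ]; (-6, -6) [ 0.3   0.31 10.  ]; (-6, 0) [ 0.3   0.31 30.  ]; (-6, 6) [  0.3    0.47 137.  ]; (-6, 12) [2.200e-01 4.700e-01 1.576e+03]; (-6, 18) [3.40e-01 4.70e-01 3.49e+02]; (0, -6) [1.00e-01 3.10e-01 3.82e+02]; (0, 0) [ 0.31  0.31 99.  ]; (0, 6) [ 0.11  0.31 51.  ]; (6, -66) [ 0.12  0.13 23.  ]; (6, -60) [ 0.13  0.39 33.  ]; (6, -54) [ 0.39  0.39 52.  ]; (6, -48) [1.00e-01 3.90e-01 2.18e+02]; (6, -12) [  0.19   0.26 126.  ]; (6, -6) [1.00e-01 3.10e-01 7.42e+02]; (6, 0) [1.
[... 1634 characters left out ...]
2, -66) [1.80e-01 2.10e-01 5.36e+02]; (42, -60) [1.700e-01 2.200e-01 2.492e+03]; (42, -54) [1.500e-01 2.200e-01 2.339e+03]; (42, -48) [1.000e-01 2.200e-01 2.428e+03]; (42, 18) [1.00e-01 1.10e-01 1.33e+02]; (48, -66) [1.80e-01 2.00e-01 5.19e+02]; (48, -60) [1.800e-01 2.000e-01 1.612e+03]; (48, -54) [1.10e-01 2.00e-01 1.56e+03]; (48, -48) [1.000e-01 2.200e-01 2.133e+03]; (48, -6) [ 0.14  0.16 42.  ]; (48, 0) [ 0.15  0.16 74.  ]; (54, -66) [1.00e-01 2.20e-01 8.27e+02]; (54, -60) [1.000e-01 2.200e-01 3.578e+03]; (54, -54) [1.000e-01 2.200e-01 3.282e+03]; (54, -48) [1.000e-01 2.200e-01 2.027e+03]; (54, -6) [1.0e-01 1.6e-01 2.7e+02]; (54, 0) [1.10e-01 1.70e-01 2.15e+02]; (54, 12) [ 0.1  0.1 37. ];
```

View pics/crop.png

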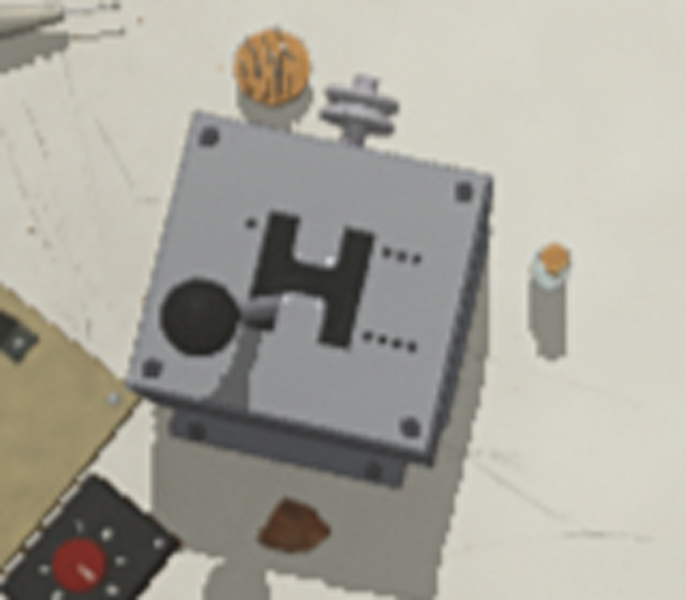

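The crop confirms it: knob at left near, H gate with one dot upper left and three upper right, box yaw about -12.6°. The knob's box-frame position (-34.6, 35) mm and z 0.145 fit the given joints. Next I'm checking the pole/lamp that stands between the arm and the box.

Run:
```python
from h import *
for n in("top","scene"):
    I=dict(np.load(n+"0.npz"));C=cloud(I);
    k=(C[...,2]>.02)&(C[...,0]>.2)&(C[...,0]<.5)&(C[...,1]>.05)&(C[...,1]<.34)&(I["range_z"]>0)
    S=C[k]
    for a in np.arange(0,.7,.04):
        b=S[(S[:,2]>=a)&(S[:,2]<a+.04)]
        if len(b): print(n,round(a,2),len(b),"x",b[:,0].min().round(3),b[:,0].max().round(3),"y",b[:,1].min().round(3),b[:,1].max().round(3))
s=get_state();w=get_image("wrist");print(w["T_tool_cam"].round(3),w["camera_matrix"])
cv2.imwrite("pics/w0.png",w["pixels"][:,:,::-1])
```

```text
top 0.0 960 x 0.281 0.5 y 0.05 0.34
top 0.04 1864 x 0.295 0.499 y 0.05 0.268
top 0.08 704 x 0.3 0.496 y 0.107 0.27
top 0.12 158 x 0.299 0.326 y 0.254 0.269
top 0.16 179 x 0.3 0.326 y 0.255 0.266
top 0.2 211 x 0.299 0.326 y 0.254 0.27
top 0.24 118 x 0.309 0.326 y 0.255 0.266
top 0.36 4 x 0.311 0.321 y 0.158 0.16
top 0.4 76 x 0.308 0.327 y 0.155 0.165
top 0.44 762 x 0.288 0.35 y 0.132 0.172
top 0.48 1545 x 0.283 0.351 y 0.114 0.174
top 0.52 2127 x 0.285 0.351 y 0.103 0.171
top 0.56 1088 x 0.291 0.346 y 0.105 0.151
scene 0.0 272 x 0.278 0.499 y 0.058 0.339
scene 0.04 1058 x 0.293 0.5 y 0.05 0.274
scene 0.08 407 x 0.297 0.492 y 0.118 0.275
scene 0.12 135 x 0.296 0.328 y 0.254 0.273
scene 0.16 147 x 0.299 0.329 y 0.254 0.276
scene 0.2 154 x 0.298 0.328 y 0.254 0.273
scene 0.24 164 x 0.299 0.327 y 0.254 0.273
scene 0.28 167 x 0.299 0.329 y 0.253 0.274
scene 0.32 171 x 0.298 0.328 y 0.253 0.275
scene 0.36 203 x 0.297 0.328 y 0.158 0.275
scene 0.4 459 x 0.297 0.34 y 0.143 0.275
scene 0.44 782 x 0.297 0.352 y 0.132 0.274
scene 0.48 442 x 0.298 0.353 y 0.125 0.273
[[ 0.    -0.971 -0.241  0.069]
 [ 1.     0.     0.     0.   ]
 [-0.    -0.241  0.971 -0.179]
 [ 0.     0.     0.     1.   ]] [[371.64829954   0.         319.76637382]
 [  0.         371.64829954 233.60487216]
 [  0.           0.           1.        ]]
```

View pics/w0.png

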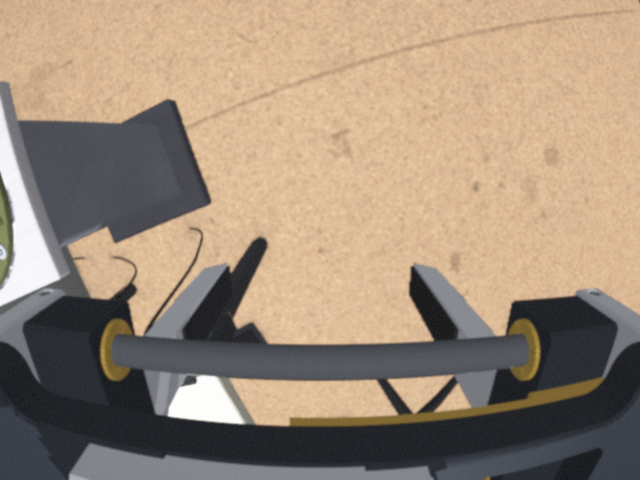

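The wrist view shows only the floor, with the open fingers at (220,290) and (420,290). The pole stands at about (0.313, 0.265) with the lamp head at (0.28–0.35, 0.10–0.175, 0.36–0.6). I'll raise and retract with the fingers shut, then look at the pole's top from above.

```bash
python3 -m crank '[0,0,-4,0,0,0, 0,0,-8,0,0,0, 0,-1,-12,0,0,0, 0,-2,-16,0,0,0, 0,-4,-20,0,0,-1, -0.5,-6,-23.5,0,0,-2, -1,-8,-27,0,0,-3, -1,-10,-30.5,0,0,-4, -1.5,-12,-34,0,0,-5, -1.5,-13,-38,0,0,-6, -1.5,-14,-42,0,0,-6.8, -1.5,-14,-44.5,0,0,-6.8, -1.5,-14,-44.5,0,0,-6.8]' 255
python3 - <<'E'
from h import *
s=get_state();w=get_image("wrist");print(s["eef_pos"],s["qpos"].round(3),s["t"])
R=Ro.from_rotvec(s["orientation"]).as_matrix();print(R.round(3))
cv2.imwrite("pics/w1.png",w["pixels"][:,:,::-1])
K=w["camera_matrix"];v,u=np.mgrid[:480,:640];x=(u-K[0,2])/K[0,0];y=(v-K[1,2])/K[1,1];t=np.hypot(x,y)+1e-9
z=w["range_z"];f=np.tan(t)/t;c=np.stack([x*f*z,y*f*z,z],-1);T=w["T_tool_cam"]
X=(c@T[:3,:3].T+T[:3,3])@R.T+s["eef_pos"]
k=(z>.2)&(X[...,2]>.3)&(np.hypot(X[...,0]-s["eef_pos"][0],X[...,1]-s["eef_pos"][1])>.13)
S=X[k];print(len(S))
for a in np.arange(.3,.9,.05):
    b=S[(S[:,2]>=a)&(S[:,2]<a+.05)]
    if len(b)>4: print(round(a,2),len(b),np.percentile(b,[2,98],axis=0).round(3).tolist())
E
```

```text
t: 1.23
eef_pos: [0.1499, 0.3805, 0.6551]
orientation: [0.345, 3.12, 0.012]
contact_force: [-0.0, 0.0, 1.3]
width: 0.0108
gripper_force: 0.0
[0.1499301  0.38053677 0.65508555] [ 1.106  0.135  0.66   0.     2.338 -0.245] 1.2333
[[-0.976  0.218  0.004]
 [ 0.218  0.976  0.007]
 [-0.002  0.008 -1.   ]]
16296
0.3 5217 [[-0.15, -0.059, 0.301], [0.066, 0.175, 0.345]]
0.35 1233 [[-0.156, 0.093, 0.351], [-0.066, 0.183, 0.399]]
0.4 1598 [[-0.153, 0.099, 0.401], [-0.064, 0.188, 0.449]]
0.45 2028 [[-0.147, 0.102, 0.451], [-0.06, 0.19, 0.499]]
0.5 3446 [[-0.129, 0.117, 0.502], [0.303, 0.197, 0.549]]
0.55 2720 [[-0.116, 0.147, 0.551], [0.29, 0.19, 0.598]]
0.6 54 [[-0.069, 0.157, 0.6], [-0.054, 0.17, 0.603]]
```

View pics/w1.png

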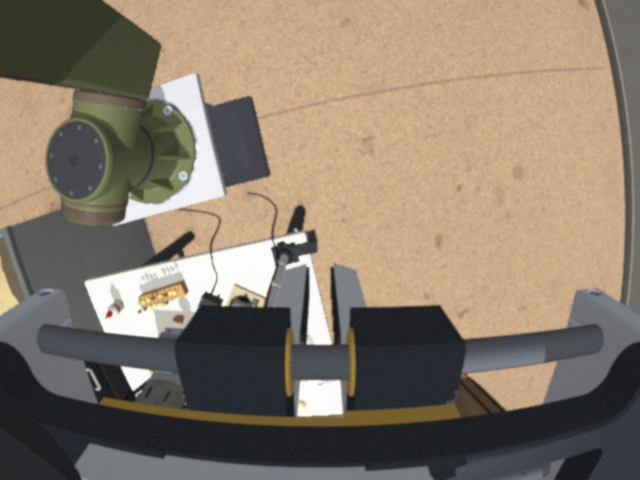

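The view from above shows the lamp head at (150,395) with its top near z≈0.6, and the pole's foot at (295,248). I'll retract to a radius of 0.28 m at z 0.72, swing inside the pole and above the head, and stop short of the box.

```bash
python3 -m crank '[0.2,-3.3,-1.6,0,0,0, 0.4,-6.5,-3.3,0,0,0, 0.6,-10,-5,0,0,0, 0.8,-13,-6.5,0,0,0, -2,-14.3,-6.5,0,0,0, -4.9,-15.6,-6.5,0,0,0, -7.8,-16.9,-6.5,0,0,0, -10.6,-18.1,-6.5,0,0,0, -12.6,-20.4,-6.5,0,0,0, -14.5,-22.8,-6.5,0,0,0, -16.5,-25.2,-6.5,0,0,0, -18.4,-27.5,-6.5,0,0,0, -19.3,-30.8,-6.5,0,0,0, -20.5,-34,-6.5,0,0,0, -21.6,-37.2,-6.5,0,0,0, -21.6,-37.2,-6.5,0,0,0]'
python3 - <<'E'
from h import *
s=get_state();print(s["eef_pos"],s["qpos"].round(3),s["t"])
print(Ro.from_rotvec(s["orientation"]).as_matrix().round(3))
E
```

```text
t: 2.62
eef_pos: [0.2815, -0.0331, 0.7134]
orientation: [-0.356, -3.116, -0.001]
contact_force: [0.5, 0.5, -0.2]
width: 0.0007
gripper_force: 0.0
[ 0.28145424 -0.03306243  0.71342965] [-2.460e-01 -3.000e-02  6.550e-01 -1.000e-03  2.521e+00 -1.590e+00] 2.6167
[[-0.974  0.226 -0.005]
 [ 0.226  0.974  0.001]
 [ 0.005 -0.    -1.   ]]
```

```bash
python3 -m crank '[-2,0.5,2,0,0,0, -4,1,5,0,0,0, -6,2,8,0,0,0, -8,2.5,11.5,0,0,0, -10,3,15,0,0,0, -12,4,18.5,0,0,0, -14,4.5,22,0,0,0, -16,5,25.5,0,0,0, -17.5,5.5,29,0,0,0, -18.5,6,32.5,0,0,0, -18.5,6,36,0,0,0, -18.5,6,39.5,0,0,0, -18.5,6,43,0,0,0, -18.5,6,46,0,0,0, -18.5,6,49,0,0,0, -18.5,6,51.3,0,0,0, -18.5,6,51.3,0,0,0, -18.5,6,51.3,0,0,0]'
cat > st.py <<'E'
from h import *
s=get_state();R=Ro.from_rotvec(s["orientation"]).as_matrix()
ex=np.array([.976,-.218]);ey=np.array([.218,.976]);d=s["eef_pos"][:2]-[.5403,-.0664]
print("t",s["t"],"TCP box mm",(d@ex*1e3).round(1),(d@ey*1e3).round(1),"z",(s["eef_pos"][2]*1e3).round(1),"F box",(s["contact_force"][:2]@ex).round(2),(s["contact_force"][:2]@ey).round(2),s["contact_force"][2].round(2))
print("yaw err deg",np.degrees(np.arctan2(R[1,1],R[0,1])).round(2)-77.4,"z axis",R[:,2].round(3))
E
python3 st.py
python3 - <<'E'
from h import *
im=get_image("wrist");cv2.imwrite("pics/w2.png",im["pixels"][:,:,::-1])
E
```

```text
t: 4.12
eef_pos: [0.4726, -0.0096, 0.2016]
orientation: [-0.344, -3.12, 0.0]
contact_force: [0.7, -0.1, 0.7]
width: 0.0004
gripper_force: 0.0
t 4.1167 TCP box mm -78.4 40.7 z 201.6 F box 0.72 0.1 0.75
yaw err deg 0.009999999999990905 z axis [-0.003  0.    -1.   ]
```

View pics/w2.png

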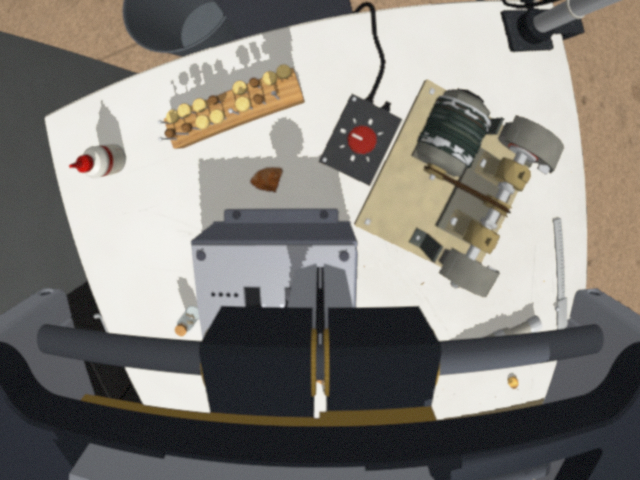

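The wrist view shows the gripper hiding the knob. The box's near edge is at rows 220–260, and the shut fingers are at about (320,330). For checks I'll use the fixed cameras.

```bash
python3 -m crank '[0,-0.3,3,0,0,0, 0,-0.5,6,0,0,0, 0,-0.5,7.3,0,0,0, 0,-0.5,7.3,0,0,0, 0,-0.5,7.3,0,0,0]' && python3 st.py && python3 -m crank '[-0.5,-0.5,0,0,0,0]' >/dev/null; python3 st.py
```

```text
t: 4.58
eef_pos: [0.4731, -0.0151, 0.1308]
orientation: [0.345, 3.121, 0.0]
contact_force: [0.1, 0.7, -0.0]
width: 0.0004
gripper_force: 0.0
t 4.5833 TCP box mm -76.8 35.4 z 130.8 F box -0.01 0.73 -0.02
yaw err deg -0.010000000000005116 z axis [ 0.001 -0.    -1.   ]
t 4.6667 TCP box mm -71.6 30.7 z 131.5 F box 0.4 0.17 -0.08
yaw err deg 0.030000000000001137 z axis [ 0.003 -0.    -1.   ]
```

```bash
python3 -m crank '[0,0.5,0,0,0,0, -0.6,0.5,0,0,0,0, -1,0.5,0,0,0,0, -1.4,0.5,0,0,0,0, -1.4,0.5,0,0,0,0]' >/dev/null; python3 st.py; python3 -m crank '[-0.3,0,0,0,0,0, -0.6,0,0,0,0,0, -0.9,0,0,0,0,0, -1.2,0,0,0,0,0, -1.5,0,0,0,0,0, -1.8,0,0,0,0,0, -2.1,0,0,0,0,0, -2.3,0,0,0,0,0, -2.3,0,0,0,0,0]' >/dev/null; python3 st.py
cat > knob.py <<'E'
from h import *
ex=np.array([.976,-.218]);ey=np.array([.218,.976])
for n in("top","scene"):
    I=get_image(n);C=cloud(I);px=I["pixels"];r=C[...,:2]-[.5403,-.0664]
    k=(px.max(2)<70)&(C[...,2]>.12)&(C[...,2]<.176)&(np.hypot(r[...,0],r[...,1])<.09)&(I["range_z"]>0)
    m,l,st,c=cv2.connectedComponentsWithStats(k.astype(np.uint8));
    if m<2: print(n,"none");continue
    i=1+st[1:,4].argmax();S=C[l==i]
    # ball of known radius 17 mm fitted
    from scipy.optimize import least_squares
    f=least_squares(lambda p:np.linalg.norm(S-p,axis=1)-.017,S.mean(0)-[0,0,.01],loss="soft_l1",f_scale=.001)
    d=f.x[:2]-[.5403,-.0664];X,Y=d@ex*1e3,d@ey*1e3
    fw=np.arcsin(X/135);print(n,len(S),"knob box mm",round(X,1),round(Y,1),(f.x[2]*1e3).round(1),"fwd",fw.round(3),"across",np.arcsin(-Y/135/np.cos(fw)).round(3),"rms",np.sqrt(np.mean(f.fun**2)).round(4))
E
python3 knob.py
```

```text
t 5.0833 TCP box mm -57.7 35.2 z 129.6 F box -1.51 -0.56 1.19
yaw err deg -0.010000000000005116 z axis [-0.  0. -1.]
t 5.8333 TCP box mm -35.0 35.1 z 129.4 F box -0.67 0.04 1.28
yaw err deg -0.010000000000005116 z axis [ 0. -0. -1.]
top none
scene 246 knob box mm -9.0 36.6 149.0 fwd -0.067 across -0.275 rms 0.0023
```

```bash
python3 -m crank '[-0.3,0,0,0,0,0, -0.6,0,0,0,0,0, -0.9,0,0,0,0,0, -0.9,0,0,0,0,0]' >/dev/null; python3 st.py; python3 -m crank '[1.5,0,0,0,0,0, 3,0,0,0,0,0, 3,0,0,0,0,0]' >/dev/null; python3 st.py; python3 knob.py
```

```text
t 6.2667 TCP box mm -25.8 35.1 z 129.4 F box -2.07 0.55 0.77
yaw err deg -0.010000000000005116 z axis [ 0. -0. -1.]
t 6.5167 TCP box mm -57.7 35.2 z 129.3 F box -0.11 0.23 -0.46
yaw err deg 0.0 z axis [-0.001 -0.    -1.   ]
top none
scene 251 knob box mm 0.2 36.7 148.9 fwd 0.002 across -0.275 rms 0.0038
```

```bash
python3 -m crank '[0,2.2,0,0,0,0, 0,4.5,0,0,0,0, -2,4.5,0,0,0,0, -4,4.5,0,0,0,0, -5.8,4.5,0,0,0,0, -5.8,4.5,0,0,0,0]' >/dev/null; python3 st.py; python3 -m crank '[0,-0.5,0,0,0,0, 0,-1,0,0,0,0, 0,-1.4,0,0,0,0, 0,-1.7,0,0,0,0, 0,-2,0,0,0,0, 0,-2.3,0,0,0,0, 0,-2.6,0,0,0,0, 0,-2.9,0,0,0,0, 0,-3.2,0,0,0,0, 0,-3.5,0,0,0,0, 0,-3.5,0,0,0,0]' >/dev/null; python3 st.py; python3 knob.py
```

```text
t 7.1167 TCP box mm 4.5 80.1 z 129.1 F box 0.47 -1.07 -0.61
yaw err deg -0.030000000000001137 z axis [ 0.001 -0.    -1.   ]
t 8.0333 TCP box mm 1.7 44.6 z 129.4 F box 0.52 -0.21 0.08
yaw err deg -0.030000000000001137 z axis [-0. -0. -1.]
top 1 knob box mm -15.7 17.4 140.4 fwd -0.117 across -0.13 rms 0.0
scene 255 knob box mm 0.0 16.0 153.4 fwd 0.0 across -0.119 rms 0.0023
```

```bash
python3 -m crank '[0,-0.4,0,0,0,0, 0,-0.8,0,0,0,0, 0,-1.2,0,0,0,0, 0,-1.6,0,0,0,0, 0,-2,0,0,0,0, 0,-2.4,0,0,0,0, 0,-2.8,0,0,0,0, 0,-3.2,0,0,0,0, 0,-3.6,0,0,0,0, 0,-4,0,0,0,0, 0,-4.4,0,0,0,0, 0,-4.8,0,0,0,0, 0,-5.1,0,0,0,0, 0,-5.1,0,0,0,0]' >/dev/null; python3 st.py; python3 knob.py
```

```text
t 9.3 TCP box mm 1.6 -6.5 z 129.3 F box 0.67 0.81 -0.43
yaw err deg -0.04000000000000625 z axis [-0. -0. -1.]
top none
scene 252 knob box mm 0.2 -34.9 149.9 fwd 0.001 across 0.262 rms 0.0019
```

```bash
python3 -m crank '[0,-0.2,0,0,0,0, 0,-0.2,0,0,0,0, 0,1.5,0,0,0,0, 0,2.5,0,0,0,0, 2,2.5,0,0,0,0, 4,2.5,0,0,0,0, 6,2.5,0,0,0,0, 6,0,0,0,0,0, 6,-2,0,0,0,0, 6,-3,0,0,0,0, 6,-3,0,0,0,0]' >/dev/null; python3 st.py; python3 knob.py
```

```text
t 10.3167 TCP box mm -58.2 -37.0 z 129.6 F box -0.17 0.63 -0.96
yaw err deg -0.10000000000000853 z axis [ 0. -0. -1.]
top none
scene 253 knob box mm 0.0 -36.0 149.4 fwd 0.0 across 0.27 rms 0.0019
```

```bash
python3 -m crank '[-1.2,0,0,0,0,0, -2.4,0,0,0,0,0, -3,0,0,0,0,0, -3.4,0,0,0,0,0, -3.8,0,0,0,0,0, -4.2,0,0,0,0,0, -4.6,0,0,0,0,0, -5,0,0,0,0,0, -5.4,0,0,0,0,0, -5.8,0,0,0,0,0, -6.2,0,0,0,0,0, -6.6,0,0,0,0,0, -6.9,0,0,0,0,0, -6.9,0,0,0,0,0]' >/dev/null; python3 st.py; python3 knob.py
```

```text
t 11.5833 TCP box mm 11.1 -35.9 z 129.3 F box -1.64 -0.12 -0.84
yaw err deg -0.020000000000010232 z axis [-0. -0. -1.]
top none
scene 240 knob box mm 36.8 -34.6 144.7 fwd 0.276 across 0.27 rms 0.0016
```

Now the last millimetres, watching the force for the end stop.

```bash
python3 -m crank '[-0.2,0,0,0,0,0, -0.4,0,0,0,0,0, -0.4,0,0,0,0,0]' >/dev/null; python3 st.py; python3 -m crank '[-0.1,0,0,0,0,0, -0.2,0,0,0,0,0, -0.2,0,0,0,0,0]' >/dev/null; python3 st.py; python3 knob.py
```

```text
t 11.9333 TCP box mm 14.9 -35.8 z 129.4 F box -1.73 0.42 -0.12
yaw err deg -0.010000000000005116 z axis [-0.  0. -1.]
t 12.1833 TCP box mm 16.7 -35.8 z 129.3 F box -2.24 -0.17 -2.79
yaw err deg -0.010000000000005116 z axis [-0.  0. -1.]
top none
scene 236 knob box mm 41.9 -34.2 143.1 fwd 0.316 across 0.269 rms 0.0014
```

Not yet against the stop; a little further in small steps.

```bash
python3 -m crank '[-0.1,0,0,0,0,0, -0.1,0,0,0,0,0]' >/dev/null; python3 st.py; python3 -m crank '[-0.1,0,0,0,0,0, -0.1,0,0,0,0,0]' >/dev/null; python3 st.py;  python3 -m crank '[-0.1,0,0,0,0,0, -0.1,0,0,0,0,0]' >/dev/null; python3 st.py; python3 knob.py
```

```text
t 12.45 TCP box mm 17.4 -35.8 z 129.3 F box -2.93 0.37 -1.55
yaw err deg -0.010000000000005116 z axis [-0.001  0.    -1.   ]
t 12.6167 TCP box mm 18.1 -35.8 z 129.1 F box -6.67 0.26 -1.54
yaw err deg -0.010000000000005116 z axis [-0.002  0.    -1.   ]
t 12.7833 TCP box mm 18.7 -35.8 z 129.0 F box -9.56 0.61 0.58
yaw err deg -0.010000000000005116 z axis [-0.003  0.001 -1.   ]
top none
scene 238 knob box mm 43.7 -34.3 142.7 fwd 0.33 across 0.272 rms 0.0013
```

The force has risen to about 10 N, so the lever is against its stop. Backing off and checking.

```bash
python3 -m crank '[1,0,0,0,0,0, 3,0,0,0,0,0, 5,0,0,0,0,0, 7,0,-2,0,0,0, 10,0,-5,0,0,0, 13,0,-8,0,0,0, 15,0,-11,0,0,0, 15,0,-14,0,0,0, 15,0,-14,0,0,0]' >/dev/null; python3 st.py; python3 knob.py
python3 - <<'E'
from h import *
im=get_image("top");cv2.imwrite("pics/end.png",im["pixels"][:,:,::-1])
E
```

```text
t 13.6333 TCP box mm -129.0 -35.9 z 275.7 F box -0.24 -1.78 1.4
yaw err deg -0.010000000000005116 z axis [ 0.011 -0.003 -1.   ]
top 224 knob box mm 44.6 -34.8 142.9 fwd 0.337 across 0.277 rms 0.0016
scene 238 knob box mm 43.4 -33.9 142.8 fwd 0.327 across 0.268 rms 0.0013
```

View pics/end.png

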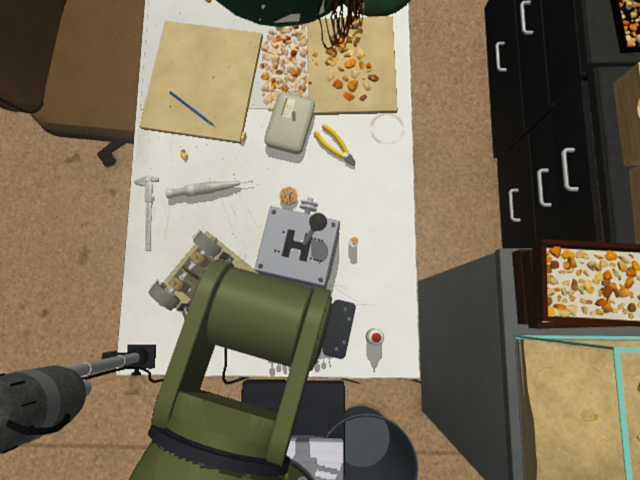

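The picture shows the knob at (318,222), home in the far right slot. The vial (353,243), needle stand (288,196), bottle (375,338) and cutters (335,145) have not moved, and the arm is clear of the box.

```bash
python3 -c "
from workcell import *
print(job_done())"
```

```text
the job is handed in; nothing more can be done
None
```

The lever is in third gear: I pushed it up against its end stop (forward angle about 0.33 rad), backed the arm clear and handed the job in. The vial, needle stand, glue bottle and cutters had not moved; the arm hid the amber lump in the final picture, so I could not check it.

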